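# Take the retaining bar and both pill bottles out of the leaning rack

## Task

The pill organizer is due for refilling, so get both pill bottles out of the leaning rack. First lift the steel retaining bar out of its two open brackets and lay it flat on the slats of the bamboo tray; then take out the two bottles and stand them upright on the slats of the tray. Set everything down gently, do not let a bottle fall over, and leave the other things where they are.

Things in the scene. Friction and masses are not known exactly. Their poses are not given: they have to be found in the camera images.
- rack: Bamboo and steel-wire bottle rack fixed to the counter, 196 mm wide (y), 135 mm deep, 121 mm high (bottle caps to 142). Origin on the counter at its middle; x points level to its back (away from the user), y left, z up. Its bed leans back 40 degrees from vertical, top towards +x, with a lane at y = +42 and at y = -42 mm: two steel wires and a ledge below. Cheeks 88 to 98 mm either side.
- bracket_left (a point): Floor of the steel bar bracket on the rack's +y cheek, at rack (-24.3, 91.5, 98) mm; axes as the rack. Both brackets are U-shaped, open at the top, inner width 18 mm along x and 11 mm long along y; back wall rises 23 mm above the floor, front lip 18 mm, outer end closed 97 mm from the rack's middle. The bar lifts straight up out of them.
- bracket_right (a point): The same point of the other bracket, on the -y cheek, at rack (-24.3, -91.5, 98) mm.
- lane_left (a point): Centre of the underside of the bottle lying in the +y lane, at rack (-38.4, 42, 35.7) mm; axes as the rack. The bottle's axis runs from here up and back, 40 degrees from vertical towards the rack's +x.
- lane_right (a point): The same point of the -y lane, at rack (-38.4, -42, 35.7) mm.
- bar: Square steel retaining bar, 14 x 14 x 190 mm, about 0.11 kg, loose, lying level in the two brackets across the front of the bottles. Origin at its centre, 7 mm above the bracket floors, y along its length, z up. Around its middle, between the bottles, 40 mm of its length is free for fingers, with more than 35 mm of free space before and behind it and nothing close below.
- bottle_tall: Amber plastic pill bottle with ribbed white twist cap, 42 mm diameter, 122 mm tall (39 mm cap in the top 22 mm, narrower neck in the 6 mm below), about 0.13 kg. Origin at the centre of its underside, z along its axis to the cap. It starts lying back 40 degrees in either lane of the rack, 2 mm behind the bar; with the bar gone it stays lying there and comes out freely up or forwards.
- bottle_short: The same kind of bottle, 42 mm diameter, 98 mm tall (cap the top 22 mm), about 0.11 kg, in the other lane. Origin and axes as for the tall one.
- tray: Bamboo slat tray, fixed, 220 mm (x) by 320 mm (y) outside. Origin on the counter under its centre, z up, x away from the user. Slats 12 mm above the counter; rim 26 mm high, 8 mm thick; a 40 mm high handle on each short end. Organizer and tumbler stand in its far (+x) part, the clip at its -y end; clear at the start from x = -100 to +20 mm, y = -105 to +150 mm.
- tray_floor (a point): Centre of the tray's slat surface, 12 mm above the counter; axes as the tray.
- organizer: Pale grey seven-lid pill organizer, 36 x 168 x 25 mm, long along its y, lying on the far side of the tray; origin at the centre of its underside, z up. Leave alone.
- tumbler: Clear glass tumbler, 64 mm across, 90 mm tall, on the tray; origin at the centre of its underside, z up. Leave alone.
- clip: Aluminium clothespeg-style spring clip, about 90 x 25 x 12 mm, long along its x, at the -y end of the tray; origin near its coil, at its underside, z up. Leave alone.
- roller: Wooden massage roller, 196 mm long (its y), 36 mm diameter, lying on the counter in front of the rack; origin at the underside of its middle. Leave alone.
- jar: White ceramic cream jar, 60 mm diameter, 50 mm tall, on the counter behind; origin at the centre of its underside, z up. Leave alone.
- brush: Wooden brush, 190 mm long, lying on the counter beyond the tray's right (-y) side; origin at its underside, x along it. Leave alone.
There are look-alikes about, which are no part of the job. Several things have the shape of the bar; the one meant has the colours described above.

How it is judged:
On the way, in this order (a step that is already met when the one before it is completed fails the run):
1. the bar is lifted clear of both brackets while both bottles still lie in the rack (z of bar in the frame of rack above 0.128 m and contact force between bar and rack below 0.1 N and distance of each of bottle_tall, bottle_short from where it was at the start of the episode below 0.03 m), for 0.05 s.
2. the bar lies flat on the slats of the tray, let go, while both bottles still lie in the rack (z of bar in the frame of tray between 0.014 and 0.024 m and x of bar in the frame of tray between -0.105 and 0.105 m and y of bar in the frame of tray between -0.155 and 0.155 m and angle between bar's own y axis and vertical between 1.47 and 1.67 rad and linear speed of bar below 0.02 m/s and contact force between the fingers and bar below 0.1 N and distance of each of bottle_tall, bottle_short from where it was at the start of the episode below 0.03 m), for 0.2 s.
3. at least one bottle stands upright on the tray, let go (((z of bottle_tall in the frame of tray between 0.007 and 0.017 m and x of bottle_tall in the frame of tray between -0.102 and 0.102 m and y of bottle_tall in the frame of tray between -0.152 and 0.152 m and angle between bottle_tall's own z axis and vertical below 0.1 rad and linear speed of bottle_tall below 0.02 m/s and contact force between the fingers and bottle_tall below 0.1 N) or (z of bottle_short in the frame of tray between 0.007 and 0.017 m and x of bottle_short in the frame of tray between -0.102 and 0.102 m and y of bottle_short in the frame of tray between -0.152 and 0.152 m and angle between bottle_short's own z axis and vertical below 0.1 rad and linear speed of bottle_short below 0.02 m/s and contact force between the fingers and bottle_short below 0.1 N))), for 0.2 s.
At the end, for the whole second after the job is handed in: The bar lies flat (within 0.1 rad of level) on the tray's slats inside the rim, and both bottles stand on the tray's slats, upright within 0.1 rad and inside the rim; all three are let go and at rest (height of each within 5 mm of resting on the slats) (z of bar in the frame of tray between 0.014 and 0.024 m and x of bar in the frame of tray between -0.105 and 0.105 m and y of bar in the frame of tray between -0.155 and 0.155 m and angle between bar's own y axis and vertical between 1.47 and 1.67 rad and linear speed of each of bar, bottle_tall, bottle_short below 0.02 m/s and contact force between the fingers and bar below 0.1 N and z of bottle_tall in the frame of tray between 0.007 and 0.017 m and x of bottle_tall in the frame of tray between -0.102 and 0.102 m and y of bottle_tall in the frame of tray between -0.152 and 0.152 m and angle between each of bottle_tall, bottle_short's own z axis and vertical below 0.1 rad and contact force between the fingers and bottle_tall below 0.1 N and z of bottle_short in the frame of tray between 0.007 and 0.017 m and x of bottle_short in the frame of tray between -0.102 and 0.102 m and y of bottle_short in the frame of tray between -0.152 and 0.152 m and contact force between the fingers and bottle_short below 0.1 N); the robot touches nothing.
It fails at once if the organizer, tumbler, clip, roller, jar or brush is moved by more than 25 mm (distance of any of organizer, tumbler, clip, roller, jar, brush from where it was at the start of the episode above 0.025 m).
It fails at once if the glass tumbler is tipped over (angle between tumbler's own z axis and vertical above 0.5 rad).
It fails at once if the bar or a bottle falls freely or is thrown (over 0.6 m/s while not touched by the fingers) ((linear speed of bar above 0.6 m/s and contact force between the fingers and bar below 0.05 N) or (linear speed of bottle_tall above 0.6 m/s and contact force between the fingers and bottle_tall below 0.05 N) or (linear speed of bottle_short above 0.6 m/s and contact force between the fingers and bottle_short below 0.05 N)).
It fails at once if a bottle falls over (tilted beyond 75 degrees) (angle between any of bottle_tall, bottle_short's own z axis and vertical above 1.31 rad).
It also fails if it takes over 70 s, if anything falls off the work surface, if the arm or the gripper's body presses on something with over 40 N, if the wrist force passes 120 N, or if a joint passes its speed limit or range.

## Robot

A 6-joint arm with a two-finger parallel gripper is mounted at the origin on the work surface. World frame = base frame: x ahead of the robot, y to its left, z up, the work surface at z = 0. Lengths are in m, angles in rad, forces in N, time in s.
With the tool pointing down it reaches from about 0.325 to 0.775 m from the base axis. Payload 5.5 kg.
Tool frame: the origin (TCP) lies midway between the tips of the shut fingers; the grasp point (between the pads) lies 19 mm behind it; z points along the fingers, y is the line along which they close (so a half turn about z gives the same grasp; the last joint's range is limited). The gripper opens to 88 mm and grips with 3 to 60 N. Pads are 20 mm wide; open, the fingers measure 115 mm over their backs; the gripper's body (75 mm by 178 mm) begins 61 mm behind the grasp point.
Start: joints at [-1.398, 0.091, 1.231, -0, 1.82, -0.057], TCP at [0.137, -0.584, 0.223] pointing down, gripper open.
Joint ranges: [-2.87, 2.87], [-0.86, 2.18], [0.17, 2.46], [-1.51, 4.65], [0.06, 2.69], [-2.65, 2.65]. Speed limits (rad/s): [2.57, 2.57, 3.01, 3.14, 3.14, 3.14].

## Interface

Orientations are given as a unit quaternion [w, x, y, z].
In Python, from workcell import arm gives the robot as it stands.
- The arm moves only by the tool play_rows, never from a script. Its argument "increments" is a list of rows, each a list of 6 numbers: the shift along the tool's x, y, z as a fraction of full scale, then the turn, a rotation vector about the tool's x, y, z as a fraction of full scale. In form: [[tx, ty, tz, rx, ry, rz], ...]. A call has 1 to 8 rows; each row is the pose to reach, as a shift and turn from the pose commanded when the call began, along the tool's axes at that moment, turning the shorter way round; what a row does not reach only later rows make up. Full scale, the value 1, is 150 mm for a shift and pi rad for a turn. A row lasts 1/12 s, in which the tool goes at most 41.7 mm and 7.16 degrees, less where a joint would pass 70% of its speed; a pose out of reach is approached as far as the arm can. A call with a number of a shift or a turn outside -1 to 1 is refused whole. A call with a gripper value outside its range is refused whole. "gripper" is the opening, from -1 (shut) to 1 (fully open), set as the call begins (left out, the last holds). The fingers move at their own pace and stop on an object; "squeeze" is the grip in N (left out, the last holds). Time passes only in rows, so rows that repeat a pose let the fingers close. It gives the time, the measured TCP pose, the force, the opening and the grip force at its end, in the units of the state.
- arm.get_state(): the state, without advancing time (a new reading comes with each control period).
- arm.grab_frame(name): name is "scene" or "top" or "wrist"; returns the picture (400x640x3 uint8, red, green, blue); there is no depth.
- arm.get_calibration(name): a dict with "fx", "fy", "cx", "cy" (pixels), "view" (4x4, takes a point from world to camera coordinates); the wrist camera has in their place "tool_from_camera" (4x4, takes a point from camera to tool coordinates, whose origin is the TCP and whose axes are the flange's). Camera axes: x right, y down, z forward; pixel columns grow to the right and rows downward; lengths in m; the calibration is good to about 2 mm. A picture is of the moment at which its call begins: read the wrist's pose just before it. get_calibration takes no time and is no camera call.
- arm.job_done(): hands the job in; it is judged then, once.
The state is a dict: "time": time; "q": joint angles; "joint_velocities": joint speeds; "joint_efforts": joint torques, N m; "eef_pos": TCP position; "orientation": TCP orientation; "wrist_force": force on the tool from outside, world axes, zero at the start; "ft_torque": the same for the moment, N m; "opening": opening from 0.0 (shut) to 1.0 (fully open); "gripper_force": force on a finger pad.
Only numpy, scipy, OpenCV 4.12 (cv2) and the standard library are available. Lean on these libraries where they do the work, as an engineer would, in place of code of your own. Each camera call takes 0.05 s, during which the arm holds its last target. There are 200 camera calls.

## Working session

There is one attempt and no reset: what is moved stays moved. The work goes in short steps, Python scripts to look and compute and a tool call to move; the robot and the scene stay as the last step left them, time stands still between calls to the robot, and variables do not carry over. Pictures are saved under pics/ and viewed, at most 11 in all, crops included, and the job is handed in when it is done.

Besides the shell and the picture viewer there is one more tool, called after ">>>" by a JSON object that holds its "api" and its "payload", one argument or row to a line. play_rows: Moves the arm, as the interface text tells. Shift numbers are shares of 150 mm and turn numbers shares of pi rad, none past 1 either way. Its arguments: {"type":"object","properties":{"increments":{"type":"array","items":{"type":"array","items":{"type":"number"}}},"gripper":{"type":"number"},"squeeze":{"type":"number"}},"required":["increments"]}

```bash
mkdir -p pics; ls; python3 - <<'E'
from workcell import arm
import cv2,numpy as np
np.set_printoptions(precision=4,suppress=True)
for n in ["scene","top"]:
    im=arm.grab_frame(n); cv2.imwrite(f"pics/{n}0.png",im[:,:,::-1])
    c=arm.get_calibration(n); print(n,c)
print(arm.get_calibration("wrist"))
s=arm.get_state();print(s)
E
```

```text
pics
scene {'fx': 387.40717116058624, 'fy': 387.40717116058624, 'cx': 321.6266015879519, 'cy': 201.60147540946278, 'view': array([[-0.1279,  0.9916,  0.0209,  0.0639],
       [ 0.6636,  0.1012, -0.7412, -0.2515],
       [-0.7371, -0.081 , -0.671 ,  1.7034],
       [ 0.    ,  0.    ,  0.    ,  1.    ]])}
top {'fx': 377.9167661323521, 'fy': 377.9167661323521, 'cx': 320.6393102917708, 'cy': 199.8196730073833, 'view': array([[-0.1355, -0.9908,  0.0004,  0.0471],
       [-0.9684,  0.1323, -0.2113,  0.491 ],
       [ 0.2093, -0.0291, -0.9774,  1.1665],
       [ 0.    ,  0.    ,  0.    ,  1.    ]])}
{'fx': 359.73447919515206, 'fy': 359.73447919515206, 'cx': 322.1358252453128, 'cy': 203.6846675987443, 'tool_from_camera': array([[-0.0004, -0.9606, -0.2778,  0.0757],
       [ 1.    , -0.0006,  0.0005,  0.    ],
       [-0.0007, -0.2778,  0.9606, -0.1621],
       [ 0.    ,  0.    ,  0.    ,  1.    ]])}
{'time': 0.1, 'q': array([-1.3977,  0.0918,  1.2318, -0.    ,  1.8198, -0.0567]), 'joint_velocities': array([ 0.0009,  0.0002, -0.0032,  0.0009,  0.0004,  0.0011]), 'joint_efforts': array([  0.003 , -44.7856, -40.7571,   0.0701,   0.0284,  -0.0001]), 'eef_pos': array([ 0.1366, -0.584 ,  0.2216]), 'orientation': array([-0.0009,  0.9934,  0.1147, -0.0001]), 'wrist_force': array([-0.1389,  0.623 ,  0.818 ]), 'ft_torque': array([0.0491, 0.0191, 0.0469]), 'gripper_force': 0.0, 'opening': 0.9982668902362511}
```

View pics/scene0.png

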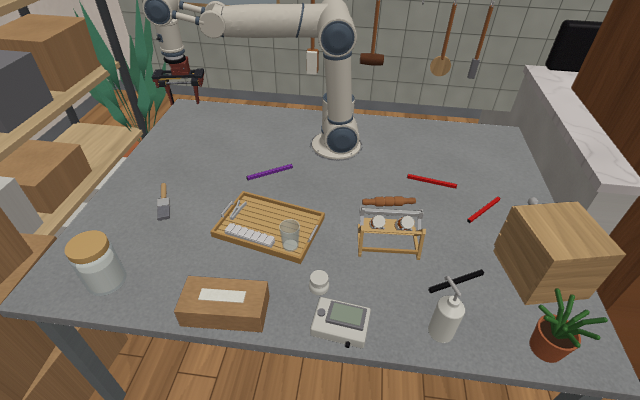

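View pics/top0.png

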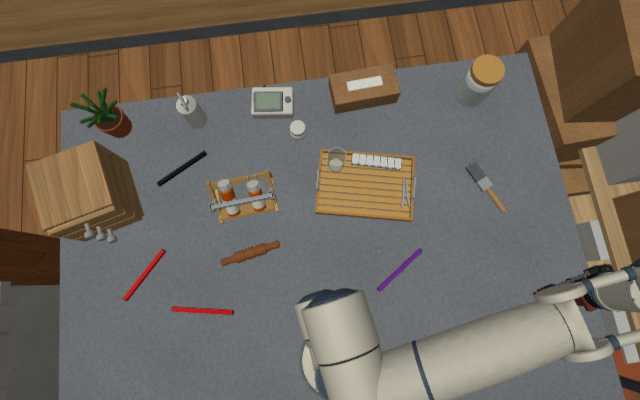

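The scene view shows the rack at about (390,225) with two white caps and the tray at (268,225). In the top view the bar runs (210,208)–(272,199) and the tray spans about (317,150)–(415,220). Next I'll enlarge that part.

```bash
cat > h.py <<'E'
from workcell import arm
import cv2,numpy as np
from scipy.spatial.transform import Rotation as R
np.set_printoptions(precision=4,suppress=True)
def cal(n):
    c=arm.get_calibration(n); K=np.array([[c['fx'],0,c['cx']],[0,c['fy'],c['cy']],[0,0,1]])
    if n=='wrist':
        s=arm.get_state(); T=np.eye(4); q=s['orientation']; T[:3,:3]=R.from_quat(q[[1,2,3,0]]).as_matrix(); T[:3,3]=s['eef_pos']
        return K,T@c['tool_from_camera']
    return K,np.linalg.inv(c['view'])
def ray(n,uv,z,C=None):
    K,T=C or cal(n); uv=np.atleast_2d(uv).astype(float)
    d=np.c_[uv,np.ones(len(uv))]@np.linalg.inv(K).T@T[:3,:3].T
    o=T[:3,3]; return o+d*((z-o[2])/d[:,2])[:,None]
def tool():
    s=arm.get_state(); return s['eef_pos'],R.from_quat(s['orientation'][[1,2,3,0]])
E
python3 - <<'E'
from h import *
im=cv2.imread("pics/top0.png")
c=im[140:230,200:420]; cv2.imwrite("pics/c1.png",cv2.resize(c,None,fx=3.6,fy=3.6,interpolation=cv2.INTER_CUBIC))
print(ray("top",[[210,208],[272,199]],.112))
print(ray("top",[[318,150],[415,153],[412,220],[316,213]],.026))
E
```

```text
[[0.5005 0.3197 0.112 ]
 [0.5029 0.1293 0.112 ]]
[[ 0.6712 -0.0352  0.026 ]
 [ 0.6161 -0.3594  0.026 ]
 [ 0.3916 -0.3066  0.026 ]
 [ 0.4569  0.0004  0.026 ]]
```

View pics/c1.png

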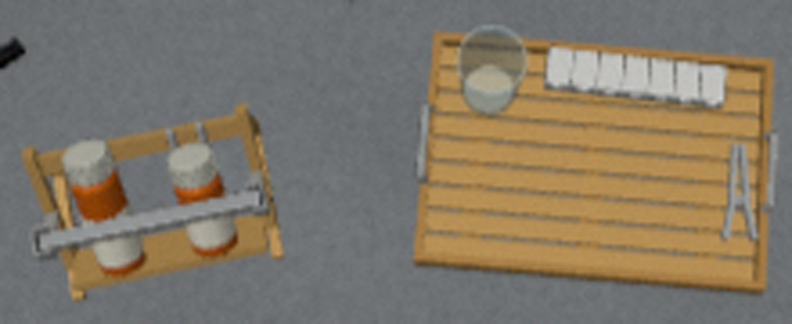

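The crop shows the bar from about (40,243) to (265,197), the taller bottle in the left lane, and the tray corners at (434,33), (773,60), (765,292) and (415,264). The tumbler is at far-left in the tray, with the organizer along the far side and the clip at the right.

```bash
python3 - <<'E'
from h import *
f=lambda p:np.array([200,140])+(np.array(p,float)+.5)/3.6-.5
b=ray("top",f([[38,242],[267,196]]),.112);print(b,b.mean(0),np.linalg.norm(b[0]-b[1]))
d=b[0]-b[1];print("rack yaw",np.arctan2(-d[0],d[1]))
t=ray("top",f([[434,33],[773,60],[765,292],[415,264]]),.026);print(t,t.mean(0))
for i in range(4):print(np.linalg.norm(t[i]-t[i-1]))
e=t[0]-t[1]+t[3]-t[2];print("tray yaw",np.arctan2(-e[0],e[1]))
print(ray("top",f([[492,90]]),.012),ray("top",f([[636,72]]),.037))
p,r=tool();print(p,r.as_matrix())
E
```

```text
[[0.504  0.3188 0.112 ]
 [0.5175 0.1221 0.112 ]] [0.5107 0.2205 0.112 ] 0.19716422987057783
rack yaw 0.0686518875121454
[[ 0.6744 -0.0431  0.026 ]
 [ 0.6048 -0.355   0.026 ]
 [ 0.3891 -0.3066  0.026 ]
 [ 0.4575  0.0039  0.026 ]] [ 0.5314 -0.1752  0.026 ]
0.2219655978296746
0.31956270175290163
0.22112912952164976
0.317913515246759
tray yaw -0.2181474350585258
[[ 0.6157 -0.0905  0.012 ]] [[ 0.6072 -0.2234  0.037 ]]
[ 0.1366 -0.584   0.2216] [[ 0.9737  0.2278 -0.0003]
 [ 0.2278 -0.9737  0.0017]
 [ 0.0001 -0.0018 -1.    ]]
```

```bash
cat >> h.py <<'E'
def down(yaw,tilt=0):
    """tool down with tool x at yaw, then turned by tilt about tool y"""
    c,s=np.cos(yaw),np.sin(yaw)
    return R.from_matrix(np.array([[c,s,0],[s,-c,0],[0,0,-1]]))*R.from_rotvec([0,tilt,0])
def plan(wps,start=None):
    """wps: (pos,Rot) ; prints one row per call and the row count it needs"""
    p,r=start or tool()
    for P,Q in wps:
        d=r.inv().apply(np.array(P)-p)/.15; w=(r.inv()*Q).as_rotvec()/np.pi
        row=np.round(np.r_[d,w],3)
        n=max(np.linalg.norm(row[:3])*150/41.7,np.linalg.norm(row[3:])*180/7.16)
        print(row.tolist(),"rows>=%.1f"%n)
        p=p+r.apply(row[:3]*.15); r=r*R.from_rotvec(row[3:]*np.pi)
E
python3 - <<'E'
from h import *
plan([((.26,-.50,.24),down(.45)),((.385,-.40,.25),down(.75)),((.47,-.27,.25),down(1.05)),((.515,-.13,.25),down(1.35)),((.525,.01,.24),down(1.64)),((.52,.13,.22),down(1.64)),((.511,.2205,.21),down(1.64))])
E
```

```text
[0.928, -0.358, -0.122, -0.001, -0.0, -0.07] rows>=3.6
[1.041, -0.238, -0.067, 0.0, 0.0, -0.096] rows>=3.8
[1.005, -0.247, -0.0, 0.0, 0.0, -0.095] rows>=3.7
[0.959, -0.204, -0.001, 0.0, 0.0, -0.096] rows>=3.5
[0.925, -0.138, 0.065, 0.0, 0.0, -0.092] rows>=3.4
[0.801, 0.022, 0.133, 0.0, 0.0, 0.0] rows>=2.9
[0.606, -0.018, 0.065, 0.0, 0.0, 0.0] rows>=2.2
```

>>> {"api": "play_rows", "payload": {
  "increments": [
    [0.928, -0.358, -0.122, 0, 0, -0.07],
    [0.928, -0.358, -0.122, 0, 0, -0.07],
    [0.928, -0.358, -0.122, 0, 0, -0.07],
    [0.928, -0.358, -0.122, 0, 0, -0.07],
    [0.928, -0.358, -0.122, 0, 0, -0.07]
  ],
  "gripper": -0.05,
  "squeeze": 15
}}

```text
time: 0.52
eef_pos: [0.2638, -0.4977, 0.2419]
orientation: [0.0, 0.974, 0.226, 0.001]
wrist_force: [-0.1, -0.4, -0.3]
opening: 0.659
gripper_force: 0.0
```

>>> {"api": "play_rows", "payload": {
  "increments": [
    [1, -0.238, -0.067, 0, 0, -0.096],
    [1, -0.238, -0.067, 0, 0, -0.096],
    [1, -0.238, -0.067, 0, 0, -0.096],
    [1, -0.238, -0.067, 0, 0, -0.096],
    [1, -0.238, -0.067, 0, 0, -0.096]
  ]
}}

```text
time: 0.93
eef_pos: [0.3828, -0.4, 0.251]
orientation: [-0.0, 0.929, 0.369, 0.001]
wrist_force: [-0.3, -0.3, 0.9]
opening: 0.473
gripper_force: 0.0
```

>>> {"api": "play_rows", "payload": {
  "increments": [
    [1, -0.247, 0, 0, 0, -0.095],
    [1, -0.247, 0, 0, 0, -0.095],
    [1, -0.247, 0, 0, 0, -0.095],
    [1, -0.247, 0, 0, 0, -0.095],
    [1, -0.247, 0, 0, 0, -0.095]
  ]
}}

```text
time: 1.35
eef_pos: [0.4656, -0.2703, 0.2505]
orientation: [-0.001, 0.864, 0.503, 0.001]
wrist_force: [-0.0, -0.1, -0.1]
opening: 0.477
gripper_force: 0.0
```

>>> {"api": "play_rows", "payload": {
  "increments": [
    [0.959, -0.204, 0, 0, 0, -0.096],
    [0.959, -0.204, 0, 0, 0, -0.096],
    [0.959, -0.204, 0, 0, 0, -0.096],
    [0.959, -0.204, 0, 0, 0, -0.096],
    [0.959, -0.204, 0, 0, 0, -0.096]
  ]
}}

```text
time: 1.77
eef_pos: [0.5094, -0.1313, 0.2506]
orientation: [-0.0, 0.779, 0.627, 0.0]
wrist_force: [0.0, 0.8, 0.4]
opening: 0.471
gripper_force: 0.0
```

>>> {"api": "play_rows", "payload": {
  "increments": [
    [0.925, -0.138, 0.065, 0, 0, -0.092],
    [0.925, -0.138, 0.065, 0, 0, -0.092],
    [0.925, -0.138, 0.065, 0, 0, -0.092],
    [0.925, -0.138, 0.065, 0, 0, -0.092],
    [0.925, -0.138, 0.065, 0, 0, -0.092]
  ]
}}

```text
time: 2.18
eef_pos: [0.5188, 0.0074, 0.2404]
orientation: [-0.0, 0.681, 0.732, -0.0]
wrist_force: [-0.2, -0.9, -0.8]
opening: 0.478
gripper_force: 0.0
```

>>> {"api": "play_rows", "payload": {
  "increments": [
    [0.8, 0.022, 0.133, 0, 0, 0],
    [0.8, 0.022, 0.133, 0, 0, 0],
    [0.8, 0.022, 0.133, 0, 0, 0],
    [0.8, 0.022, 0.133, 0, 0, 0],
    [0.8, 0.022, 0.133, 0, 0, 0]
  ]
}}

```text
time: 2.6
eef_pos: [0.5141, 0.1253, 0.2204]
orientation: [0.0, 0.682, 0.731, -0.001]
wrist_force: [0.5, -0.7, 0.3]
opening: 0.476
gripper_force: 0.0
```

>>> {"api": "play_rows", "payload": {
  "increments": [
    [0.606, -0.018, 0.065, 0, 0, 0],
    [0.606, -0.018, 0.065, 0, 0, 0],
    [0.606, -0.018, 0.065, 0, 0, 0],
    [0.606, -0.018, 0.065, 0, 0, 0],
    [0.606, -0.018, 0.065, 0, 0, 0],
    [0.606, -0.018, 0.065, 0, 0, 0]
  ]
}}

```text
time: 3.1
eef_pos: [0.5058, 0.2145, 0.212]
orientation: [0.001, 0.683, 0.73, -0.0]
wrist_force: [0.5, 0.4, 1.1]
opening: 0.47
gripper_force: 0.0
```

```bash
python3 - <<'E'
from h import *
import pickle
C=cal("wrist"); pickle.dump(C,open("C1.pkl","wb")); im=arm.grab_frame("wrist"); cv2.imwrite("pics/w1.png",im[:,:,::-1])
s=arm.get_state();print(s['time'],s['eef_pos'],s['opening'],s['q'])
E
```

```text
3.15 [0.5057 0.2146 0.212 ] 0.47368212519362385 [ 0.3399 -0.0478  1.3904 -0.0009  1.7985  0.273 ]
```

View pics/w1.png

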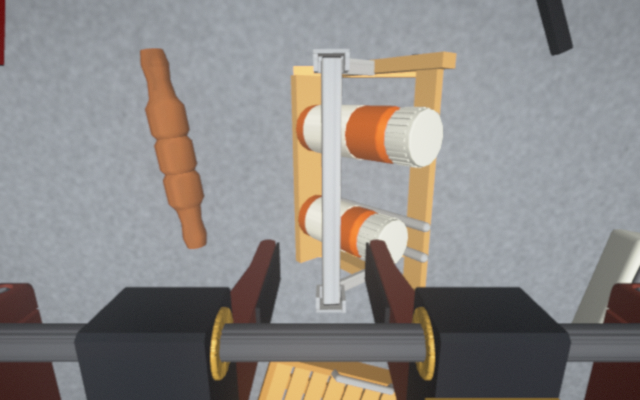

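The wrist view shows the bar as a vertical strip centred at u≈331.5, from (331,57) down to (331,303). The tall bottle is in the far (+y) lane, cap at about (415,137), and the short one has its cap at about (388,240).

```bash
python3 - <<'E'
from h import *
import pickle
C=pickle.load(open("C1.pkl","rb"))
im=cv2.imread("pics/w1.png"); hsv=cv2.cvtColor(im,cv2.COLOR_BGR2HSV)
for v in (85,95,180,190,255,265): print(v,im[v,312:352:1].max(axis=1).tolist())
b=ray("wrist",[[331,58],[331.5,303]],.112,C);d=b[0]-b[1];print(b,b.mean(0),np.linalg.norm(d),np.arctan2(-d[0],d[1]))
E
```

```text
85 [225, 225, 226, 225, 225, 224, 226, 222, 207, 174, 171, 195, 209, 215, 216, 217, 216, 216, 214, 215, 214, 212, 210, 209, 211, 213, 215, 214, 206, 187, 164, 165, 166, 163, 166, 167, 167, 170, 169, 169]
95 [226, 226, 225, 226, 225, 225, 225, 222, 207, 174, 171, 193, 209, 214, 217, 217, 218, 218, 217, 217, 214, 212, 211, 211, 213, 216, 217, 213, 205, 186, 170, 172, 175, 174, 172, 169, 167, 163, 163, 163]
180 [228, 227, 227, 227, 227, 227, 228, 226, 222, 200, 173, 192, 208, 217, 219, 219, 219, 220, 219, 218, 218, 214, 212, 213, 219, 220, 219, 212, 187, 168, 174, 176, 178, 177, 180, 178, 179, 181, 181, 181]
190 [226, 227, 227, 227, 227, 227, 226, 228, 223, 198, 172, 190, 208, 217, 218, 219, 220, 218, 218, 218, 215, 215, 212, 214, 219, 219, 220, 215, 194, 169, 170, 172, 173, 173, 171, 172, 172, 171, 173, 175]
255 [227, 227, 227, 226, 226, 226, 227, 227, 226, 207, 174, 180, 200, 211, 213, 216, 216, 216, 217, 214, 211, 208, 206, 209, 213, 214, 205, 188, 169, 163, 161, 162, 161, 161, 163, 163, 163, 167, 170, 175]
265 [172, 173, 174, 175, 175, 174, 176, 176, 174, 163, 160, 179, 198, 210, 214, 215, 216, 215, 214, 214, 212, 208, 208, 209, 213, 213, 205, 189, 181, 191, 194, 194, 194, 193, 194, 194, 194, 193, 192, 189]
[[0.5046 0.3175 0.112 ]
 [0.5188 0.1299 0.112 ]] [0.5117 0.2237 0.112 ] 0.1881795238777794 0.07551948369420511
```

```bash
python3 - <<'E'
from h import *
plan([((.5115,.222,.135),down(1.644)),((.5115,.222,.101),down(1.644))])
E
```

```text
[0.047, 0.041, 0.513, 0.0, 0.0, -0.002] rows>=1.9
[0.0, 0.0, 0.227, 0.0, 0.0, -0.0] rows>=0.8
```

>>> {"api": "play_rows", "payload": {
  "increments": [
    [0.047, 0.041, 0.25, 0, 0, -0.002],
    [0.047, 0.041, 0.51, 0, 0, -0.002],
    [0.047, 0.041, 0.51, 0, 0, -0.002],
    [0.047, 0.041, 0.6, 0, 0, -0.002],
    [0.047, 0.041, 0.68, 0, 0, -0.002],
    [0.047, 0.041, 0.74, 0, 0, -0.002],
    [0.047, 0.041, 0.74, 0, 0, -0.002],
    [0.047, 0.041, 0.74, 0, 0, -0.002]
  ]
}}

```text
time: 3.82
eef_pos: [0.511, 0.2244, 0.1015]
orientation: [0.0, 0.68, 0.733, 0.001]
wrist_force: [-0.7, 0.5, -0.3]
opening: 0.476
gripper_force: 0.0
```

```bash
python3 - <<'E'
from h import *
s=arm.get_state();print(s['eef_pos'],s['wrist_force'])
im=arm.grab_frame("wrist"); cv2.imwrite("pics/w2.png",im[:,:,::-1])
E
```

```text
[0.511  0.2244 0.1015] [-0.6744  0.4655 -0.2829]
```

View pics/w2.png

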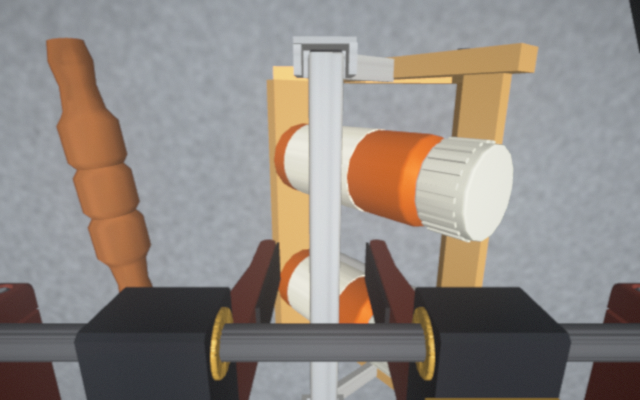

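The bar (u≈325) runs between the two fingers (inner edges 277 and 368), and the fingers are down beside it in the gap between the bottles. I'll shift 1 mm, close and lift.

>>> {"api": "play_rows", "payload": {
  "increments": [
    [0, 0.007, 0, 0, 0, 0],
    [0, 0.007, 0, 0, 0, 0],
    [0, 0.007, 0, 0, 0, 0],
    [0, 0.007, 0, 0, 0, 0],
    [0, 0.007, 0, 0, 0, 0],
    [0, 0.007, 0, 0, 0, 0],
    [0, 0.007, 0, 0, 0, 0],
    [0, 0.007, 0, 0, 0, 0]
  ],
  "gripper": -1,
  "squeeze": 20
}}

```text
time: 4.53
eef_pos: [0.5117, 0.2246, 0.1008]
orientation: [0.0, 0.68, 0.733, 0.0]
wrist_force: [0.7, 0.0, 1.4]
opening: 0.157
gripper_force: 19.8
```

>>> {"api": "play_rows", "payload": {
  "increments": [
    [0, 0, -0.05, 0, 0, 0],
    [0, 0, -0.12, 0, 0, 0],
    [0, 0, -0.2, 0, 0, 0],
    [0, 0, -0.3, 0, 0, 0],
    [0, 0, -0.45, 0, 0, 0],
    [0, 0, -0.65, 0, 0, 0],
    [0, 0, -0.8, 0, 0, 0],
    [0, 0, -0.8, 0, 0, 0]
  ]
}}

```text
time: 5.2
eef_pos: [0.5132, 0.2251, 0.2283]
orientation: [0.002, 0.68, 0.733, 0.005]
wrist_force: [0.8, 0.6, -0.7]
opening: 0.159
gripper_force: 19.8
```

```bash
python3 - <<'E'
from h import *
im=arm.grab_frame("wrist"); cv2.imwrite("pics/w3.png",im[:,:,::-1])
c0=np.array([.5314,-.1752]);a=-.218;X=np.array([np.cos(a),np.sin(a)]);Y=np.array([-X[1],X[0]])
t=c0-.068*X+.02*Y;print(t)
plan([((.525,.08,.21),down(1.58)),((.50,-.05,.2),down(1.45)),((*t,.12),down(1.571-.218)),((*t,.03),down(1.571-.218)),((*t,.016),down(1.571-.218))])
E
```

```text
[ 0.4693 -0.141 ]
[-0.97, 0.007, 0.1, 0.002, -0.001, 0.021] rows>=3.5
[-0.865, -0.175, 0.067, 0.0, 0.0, 0.042] rows>=3.2
[-0.626, -0.13, 0.534, 0.0, 0.0, 0.03] rows>=3.0
[0.0, -0.0, 0.6, 0.0, 0.0, 0.0] rows>=2.2
[0.0, -0.0, 0.093, 0.0, 0.0, 0.0] rows>=0.3
```

View pics/w3.png

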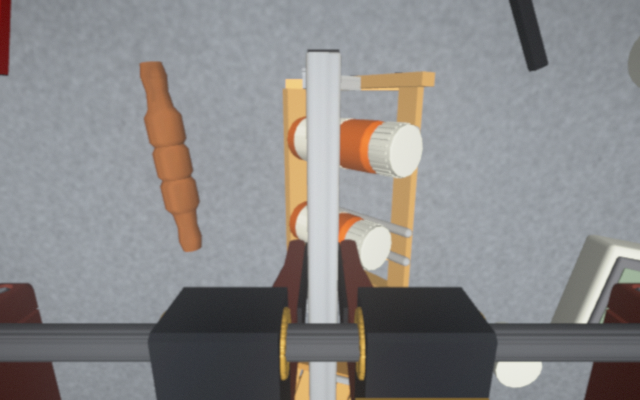

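The bar is held level between the fingers, its far end at (323,50), and both bottles still lie in the rack. Next I carry it to the tray.

>>> {"api": "play_rows", "payload": {
  "increments": [
    [-0.97, 0.007, 0.1, 0.002, -0.001, 0.021],
    [-0.97, 0.007, 0.1, 0.002, -0.001, 0.021],
    [-0.97, 0.007, 0.1, 0.002, -0.001, 0.021],
    [-0.97, 0.007, 0.1, 0.002, -0.001, 0.021],
    [-0.97, 0.007, 0.1, 0.002, -0.001, 0.021]
  ]
}}

```text
time: 5.67
eef_pos: [0.5232, 0.0753, 0.2035]
orientation: [-0.001, 0.705, 0.709, -0.005]
wrist_force: [0.4, 0.3, -2.8]
opening: 0.161
gripper_force: 19.8
```

>>> {"api": "play_rows", "payload": {
  "increments": [
    [-0.865, -0.175, 0.067, 0, 0, 0.042],
    [-0.865, -0.175, 0.067, 0, 0, 0.042],
    [-0.865, -0.175, 0.067, 0, 0, 0.042],
    [-0.865, -0.175, 0.067, 0, 0, 0.042],
    [-0.865, -0.175, 0.067, 0, 0, 0.042]
  ]
}}

```text
time: 6.08
eef_pos: [0.4979, -0.052, 0.1951]
orientation: [-0.001, 0.75, 0.661, -0.004]
wrist_force: [-0.9, 0.3, -1.4]
opening: 0.157
gripper_force: 19.8
```

>>> {"api": "play_rows", "payload": {
  "increments": [
    [-0.626, -0.13, 0.534, 0, 0, 0.03],
    [-0.626, -0.13, 0.534, 0, 0, 0.03],
    [-0.626, -0.13, 0.534, 0, 0, 0.03],
    [-0.626, -0.13, 0.534, 0, 0, 0.03],
    [-0.626, -0.13, 0.534, 0, 0, 0.03]
  ]
}}

```text
time: 6.5
eef_pos: [0.4665, -0.1405, 0.1143]
orientation: [-0.003, 0.78, 0.626, -0.004]
wrist_force: [0.2, -0.1, -0.4]
opening: 0.164
gripper_force: 19.8
```

>>> {"api": "play_rows", "payload": {
  "increments": [
    [0, 0, 0.1, 0, 0, 0],
    [0, 0, 0.2, 0, 0, 0],
    [0, 0, 0.3, 0, 0, 0],
    [0, 0, 0.4, 0, 0, 0],
    [0, 0, 0.5, 0, 0, 0],
    [0, 0, 0.58, 0, 0, 0],
    [0, 0, 0.6, 0, 0, 0],
    [0, 0, 0.6, 0, 0, 0]
  ]
}}

```text
time: 7.17
eef_pos: [0.4671, -0.1406, 0.0262]
orientation: [-0.001, 0.779, 0.627, -0.003]
wrist_force: [-0.2, -0.8, -1.2]
opening: 0.16
gripper_force: 19.8
```

```bash
python3 - <<'E'
from h import *
p,r=tool();print(p,r.as_matrix())
c0=np.array([.5314,-.1752]);a=-.218;X=np.array([np.cos(a),np.sin(a)]);Y=np.array([-X[1],X[0]])
print((p[:2]-c0)@X,(p[:2]-c0)@Y)
plan([((*p[:2],.0165),down(1.571-.218))])
E
```

```text
[ 0.4671 -0.1406  0.0262] [[ 0.213   0.977  -0.0068]
 [ 0.977  -0.213  -0.0026]
 [-0.004  -0.0061 -1.    ]]
-0.07025924507493828 0.01983403169033557
[0.0, 0.0, 0.065, -0.002, 0.001, 0.001] rows>=0.2
```

>>> {"api": "play_rows", "payload": {
  "increments": [
    [0, 0, 0.02, -0.001, 0.001, 0],
    [0, 0, 0.04, -0.002, 0.001, 0],
    [0, 0, 0.06, -0.002, 0.001, 0],
    [0, 0, 0.07, -0.002, 0.001, 0],
    [0, 0, 0.075, -0.002, 0.001, 0],
    [0, 0, 0.075, -0.002, 0.001, 0],
    [0, 0, 0.075, -0.002, 0.001, 0]
  ]
}}

```text
time: 7.75
eef_pos: [0.4668, -0.1421, 0.0153]
orientation: [0.001, 0.779, 0.627, -0.0]
wrist_force: [-0.3, 0.2, -1.8]
opening: 0.157
gripper_force: 19.8
```

>>> {"api": "play_rows", "payload": {
  "increments": [
    [0, 0, 0.008, 0, 0, 0],
    [0, 0, 0.008, 0, 0, 0],
    [0, 0, 0.008, 0, 0, 0]
  ]
}}

```text
time: 8.0
eef_pos: [0.4668, -0.1421, 0.0146]
orientation: [0.001, 0.779, 0.627, -0.0]
wrist_force: [-1.9, -0.1, 3.2]
opening: 0.159
gripper_force: 19.9
```

>>> {"api": "play_rows", "payload": {
  "increments": [
    [0, 0, 0, 0, 0, 0],
    [0, 0, 0, 0, 0, 0],
    [0, 0, 0, 0, 0, 0],
    [0, 0, 0, 0, 0, 0],
    [0, 0, 0, 0, 0, 0],
    [0, 0, 0, 0, 0, 0]
  ],
  "gripper": -0.35
}}

```text
time: 8.5
eef_pos: [0.4667, -0.142, 0.0139]
orientation: [0.001, 0.779, 0.627, -0.0]
wrist_force: [1.3, 1.2, -0.6]
opening: 0.324
gripper_force: 0.0
```

>>> {"api": "play_rows", "payload": {
  "increments": [
    [0, 0, -0.1, 0, 0, 0],
    [0, 0, -0.4, 0, 0, 0],
    [0, 0, -0.7, 0, 0, 0],
    [0, 0, -1, 0, 0, 0],
    [0, 0, -1, 0, 0, 0],
    [0, 0, -1, 0, 0, 0]
  ]
}}

```text
time: 9.0
eef_pos: [0.4685, -0.1425, 0.1689]
orientation: [0.005, 0.779, 0.627, 0.002]
wrist_force: [-0.5, -0.8, -0.6]
opening: 0.327
gripper_force: 0.0
```

```bash
python3 - <<'E'
from h import *
im=arm.grab_frame("scene");im2=arm.grab_frame("top")
a=cv2.resize(im[170:280,200:440],None,fx=3.2,fy=3.2)[:,:,::-1]
im2=im2[140:230,200:420]; b=cv2.resize(im2,(768,314))[:,:,::-1]
cv2.imwrite("pics/c2.png",np.vstack([a,b])[:600])
E
```

```text
(no output)
```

View pics/c2.png

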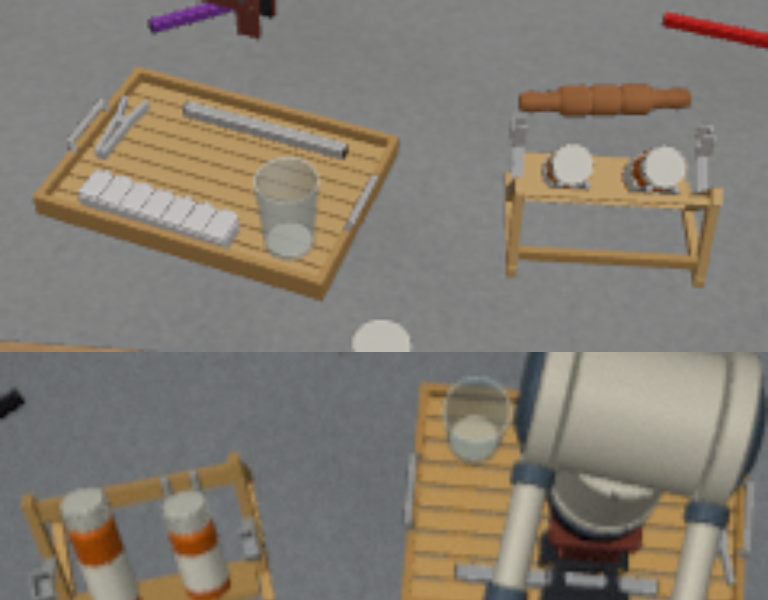

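The top half shows the bar flat on the tray's front slats and both bottles still in the rack. Next is the tall bottle.

```bash
cat >> h.py <<'E'
RY=.074; O=np.array([.5362,.2253,0])
def rack(v): return O+R.from_euler('z',RY).apply(v)
A=np.array([np.sin(np.deg2rad(40)),0,np.cos(np.deg2rad(40))])
def grasp(side,s,tiltdeg):
    g=rack(np.array([-.0384,.042*side,.0357])+s*A); Q=down(np.pi+RY,np.deg2rad(tiltdeg))
    return g+Q.apply([0,0,.019]),Q
E
python3 - <<'E'
from h import *
P,Q=grasp(1,.076,15);print(P)
H=P-Q.apply([0,0,.09])
plan([((.505,-.03,.23),down(1.95)),((.54,.10,.25),down(2.55)),((.57,.2,.25),down(3.215)),(H,Q)])
E
```

```text
[0.5386 0.2676 0.0756]
[0.782, 0.091, -0.447, 0.0, 0.0, -0.19] rows>=4.8
[0.718, 0.538, -0.134, -0.0, 0.0, -0.191] rows>=4.8
[0.204, 0.665, -0.001, -0.0, 0.0, -0.211] rows>=5.3
[0.021, 0.466, 0.582, -0.0, 0.083, -0.0] rows>=2.7
```

>>> {"api": "play_rows", "payload": {
  "increments": [
    [0.2, 0.02, -0.447, 0, 0, -0.05],
    [0.782, 0.091, -0.447, 0, 0, -0.19],
    [0.782, 0.091, -0.447, 0, 0, -0.19],
    [0.782, 0.091, -0.447, 0, 0, -0.19],
    [0.782, 0.091, -0.447, 0, 0, -0.19],
    [0.782, 0.091, -0.447, 0, 0, -0.19],
    [0.782, 0.091, -0.447, 0, 0, -0.19]
  ],
  "gripper": 0.23
}}

```text
time: 9.68
eef_pos: [0.5044, -0.0298, 0.228]
orientation: [-0.001, 0.562, 0.827, -0.002]
wrist_force: [0.7, 0.4, 0.0]
opening: 0.616
gripper_force: 0.0
```

>>> {"api": "play_rows", "payload": {
  "increments": [
    [0.718, 0.538, -0.134, 0, 0, -0.191],
    [0.718, 0.538, -0.134, 0, 0, -0.191],
    [0.718, 0.538, -0.134, 0, 0, -0.191],
    [0.718, 0.538, -0.134, 0, 0, -0.191],
    [0.718, 0.538, -0.134, 0, 0, -0.191],
    [0.718, 0.538, -0.134, 0, 0, -0.191]
  ]
}}

```text
time: 10.18
eef_pos: [0.5398, 0.1, 0.2489]
orientation: [-0.001, 0.29, 0.957, -0.001]
wrist_force: [-0.7, -0.2, 0.5]
opening: 0.612
gripper_force: 0.0
```

>>> {"api": "play_rows", "payload": {
  "increments": [
    [0.204, 0.665, 0, 0, 0, -0.211],
    [0.204, 0.665, 0, 0, 0, -0.211],
    [0.204, 0.665, 0, 0, 0, -0.211],
    [0.204, 0.665, 0, 0, 0, -0.211],
    [0.204, 0.665, 0, 0, 0, -0.211],
    [0.204, 0.665, 0, 0, 0, -0.211],
    [0.204, 0.665, 0, 0, 0, -0.211]
  ]
}}

```text
time: 10.77
eef_pos: [0.57, 0.1986, 0.2492]
orientation: [-0.001, -0.034, 0.999, -0.001]
wrist_force: [-0.2, 0.3, -0.7]
opening: 0.616
gripper_force: 0.0
```

>>> {"api": "play_rows", "payload": {
  "increments": [
    [0.021, 0.466, 0.582, 0, 0.083, 0],
    [0.021, 0.466, 0.582, 0, 0.083, 0],
    [0.021, 0.466, 0.582, 0, 0.083, 0],
    [0.021, 0.466, 0.582, 0, 0.083, 0],
    [0.021, 0.466, 0.582, 0, 0.083, 0],
    [0.021, 0.466, 0.582, 0, 0.083, 0]
  ]
}}

```text
time: 11.27
eef_pos: [0.5624, 0.2682, 0.1653]
orientation: [-0.128, -0.034, 0.991, -0.005]
wrist_force: [0.6, 0.5, 1.3]
opening: 0.613
gripper_force: 0.0
```

```bash
python3 - <<'E'
from h import *
import pickle
C=cal("wrist"); pickle.dump(C,open("C2.pkl","wb")); im=arm.grab_frame("wrist"); cv2.imwrite("pics/w4.png",im[:,:,::-1])
s=arm.get_state();print(s['time'],s['eef_pos'],s['opening'],s['q'])
P,Q=grasp(1,.076,15);p,r=tool();print(Q.inv().apply(p-P),(Q.inv()*r).as_rotvec())
K,T=C
def pr(w): c=np.linalg.inv(T)@np.r_[w,1]; return (K@c[:3]/c[2])[:2]
for side,L in((1,.122),(-1,.098)):
    for sy in(-.021,0,.021):
        print(side,sy,[pr(rack(np.array([-.0384,.042*side+sy,.0357])+s*A)).round(1).tolist() for s in(0,.05,L-.022,L)])
E
```

```text
11.3167 [0.5628 0.2682 0.167 ] 0.6170748092447711 [ 0.3514  0.3806  1.015   0.0757  1.9901 -1.2664]
[ 0.0004 -0.0012 -0.0945] [-0.0001 -0.0073  0.0047]
1 -0.021 [[299.1, 154.0], [295.9, 191.4], [291.7, 241.0], [289.4, 268.4]]
1 0 [[323.8, 153.8], [324.1, 191.2], [324.6, 240.9], [324.8, 268.2]]
1 0.021 [[348.6, 153.7], [352.4, 191.1], [357.5, 240.7], [360.2, 268.1]]
-1 -0.021 [[200.0, 154.5], [183.0, 192.0], [172.1, 215.9], [161.4, 239.4]]
-1 0 [[224.8, 154.4], [211.2, 191.8], [202.5, 215.8], [194.0, 239.2]]
-1 0.021 [[249.5, 154.2], [239.4, 191.7], [232.9, 215.6], [226.6, 239.0]]
```

View pics/w4.png

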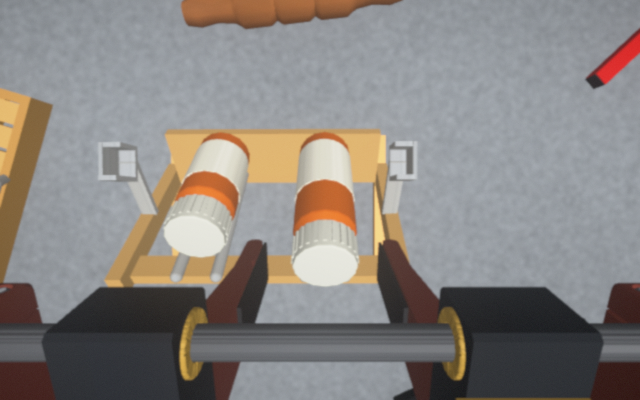

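The tall cap top is centred at (325,265), predicted (325,268). The short cap top is at (196,236), predicted (194,239). The rack model holds, so I descend and grip.

>>> {"api": "play_rows", "payload": {
  "increments": [
    [0, 0.008, 0.1, 0, 0, 0],
    [0, 0.008, 0.2, 0, 0, 0],
    [0, 0.008, 0.3, 0, 0, 0],
    [0, 0.008, 0.4, 0, 0, 0],
    [0, 0.008, 0.5, 0, 0, 0],
    [0, 0.008, 0.58, 0, 0, 0],
    [0, 0.008, 0.63, 0, 0, 0],
    [0, 0.008, 0.63, 0, 0, 0]
  ]
}}

```text
time: 11.98
eef_pos: [0.5373, 0.2679, 0.0725]
orientation: [-0.129, -0.035, 0.991, -0.005]
wrist_force: [-0.8, 0.2, 0.4]
opening: 0.614
gripper_force: 0.0
```

>>> {"api": "play_rows", "payload": {
  "increments": [
    [0, 0, 0, 0, 0, 0],
    [0, 0, 0, 0, 0, 0],
    [0, 0, 0, 0, 0, 0],
    [0, 0, 0, 0, 0, 0],
    [0, 0, 0, 0, 0, 0],
    [0, 0, 0, 0, 0, 0],
    [0, 0, 0, 0, 0, 0]
  ],
  "gripper": -1,
  "squeeze": 25
}}

```text
time: 12.57
eef_pos: [0.5383, 0.2679, 0.0736]
orientation: [-0.129, -0.036, 0.991, -0.006]
wrist_force: [-1.2, -4.4, 5.7]
opening: 0.472
gripper_force: 25.0
```

```bash
python3 - <<'E'
from h import *
P,Q=grasp(1,.076,15);p,r=tool();e=Q.inv().apply(p-P);print(p,e,(Q.inv()*r).as_rotvec(),arm.get_state()['opening'])
# bottle in tool frame: vector from TCP to base point
b=rack(np.array([-.0384,.042,.0357])); bt=r.inv().apply(b-p); ax=r.inv().apply(R.from_euler('z',RY).apply(A)); print(bt,ax)
np.savez("tall.npz",bt=bt,ax=ax)
c0=np.array([.5314,-.1752]);a=-.218;X=np.array([np.cos(a),np.sin(a)]);Y=np.array([-X[1],X[0]])
t=c0-.008*X+.05*Y
yaw=np.pi+np.arctan2(t[1],t[0])
Qp=down(yaw,np.deg2rad(-25)); print("axis at place",Qp.apply(ax))
end=lambda z:np.r_[t,z]-Qp.apply(bt)
print(t,end(.012))
plan([(p+[0,0,.02]+np.r_[0,0,.06],r),((.55,.2,.25),down(3.1,0)),((.52,.07,.26),down(3.0,np.deg2rad(-25))),(end(.14),Qp),(end(.03),Qp),(end(.0135),Qp)])
E
```

```text
[0.5383 0.2679 0.0736] [-0.0002  0.0004  0.002 ] [ 0.0019 -0.0032  0.0024] 0.4720701599348751
[ 0.0325 -0.0004  0.0478] [-0.4255 -0.0006 -0.9049]
axis at place [ 0.003  -0.0014  1.    ]
[ 0.5344 -0.1247] [ 0.5435 -0.1264  0.069 ]
[0.136, -0.001, -0.516, 0.0, 0.0, 0.0] rows>=1.9
[0.12, -0.459, -0.631, -0.005, -0.082, 0.036] rows>=2.8
[0.164, -0.875, -0.066, 0.006, -0.139, 0.031] rows>=3.6
[-0.129, -1.275, 0.522, 0.012, 0.0, 0.026] rows>=5.0
[0.31, -0.001, 0.665, 0.0, 0.0, -0.0] rows>=2.6
[0.046, -0.0, 0.099, 0.0, 0.0, -0.0] rows>=0.4
```

```bash
cat >> h.py <<'E'
c0=np.array([.5314,-.1752]);X=np.array([np.cos(-.218),np.sin(-.218)]);Y=np.array([-X[1],X[0]])
E
python3 - <<'E'
from h import *
d=np.load("tall.npz");bt=d['bt'];p,r=tool()
t=c0-.008*X+.04*Y
Qp=down(np.pi+np.arctan2(t[1],t[0]),np.deg2rad(-25))
end=lambda z:np.r_[t,z]-Qp.apply(bt)
print(end(.012))
plan([(p+[0,0,.04],r),(p+[0,0,.135],r),((.545,.16,.25),down(3.15,0)),((.53,.04,.25),down(3.05,np.deg2rad(-15))),((.535,-.07,.22),Qp),(end(.13),Qp),(end(.03),Qp)])
E
```

```text
[ 0.5413 -0.1363  0.069 ]
[0.068, -0.001, -0.258, 0.0, 0.0, 0.0] rows>=1.0
[0.162, -0.001, -0.612, 0.0, 0.0, 0.0] rows>=2.3
[0.077, -0.722, -0.263, -0.003, -0.082, 0.02] rows>=2.8
[0.107, -0.799, 0.001, 0.004, -0.083, 0.032] rows>=2.9
[-0.046, -0.727, 0.219, 0.017, -0.056, 0.047] rows>=2.7
[-0.042, -0.418, 0.263, -0.0, 0.0, -0.0] rows>=1.8
[0.282, 0.0, 0.604, -0.0, 0.0, -0.0] rows>=2.4
```

>>> {"api": "play_rows", "payload": {
  "increments": [
    [0.02, 0, -0.06, 0, 0, 0],
    [0.04, 0, -0.14, 0, 0, 0],
    [0.068, 0, -0.258, 0, 0, 0],
    [0.068, 0, -0.258, 0, 0, 0]
  ]
}}

```text
time: 12.9
eef_pos: [0.5392, 0.2696, 0.1167]
orientation: [-0.127, -0.036, 0.991, -0.004]
wrist_force: [0.8, 0.4, -0.7]
opening: 0.475
gripper_force: 25.0
```

>>> {"api": "play_rows", "payload": {
  "increments": [
    [0.03, 0, -0.12, 0, 0, 0],
    [0.07, 0, -0.26, 0, 0, 0],
    [0.11, 0, -0.42, 0, 0, 0],
    [0.162, 0, -0.612, 0, 0, 0],
    [0.162, 0, -0.612, 0, 0, 0]
  ]
}}

```text
time: 13.32
eef_pos: [0.5392, 0.2697, 0.2138]
orientation: [-0.125, -0.036, 0.991, -0.004]
wrist_force: [1.6, -0.2, -0.2]
opening: 0.476
gripper_force: 25.0
```

>>> {"api": "play_rows", "payload": {
  "increments": [
    [0.02, -0.15, -0.06, 0, -0.02, 0.005],
    [0.04, -0.35, -0.13, -0.002, -0.04, 0.01],
    [0.06, -0.54, -0.2, -0.003, -0.06, 0.015],
    [0.077, -0.722, -0.263, -0.003, -0.082, 0.02],
    [0.077, -0.722, -0.263, -0.003, -0.082, 0.02]
  ]
}}

```text
time: 13.73
eef_pos: [0.5447, 0.1572, 0.2516]
orientation: [0.003, -0.003, 1.0, -0.001]
wrist_force: [-0.8, -0.0, -0.4]
opening: 0.471
gripper_force: 25.0
```

>>> {"api": "play_rows", "payload": {
  "increments": [
    [0.025, -0.2, 0, 0.001, -0.02, 0.008],
    [0.05, -0.4, 0, 0.002, -0.04, 0.016],
    [0.08, -0.6, 0, 0.003, -0.06, 0.024],
    [0.107, -0.8, 0, 0.004, -0.083, 0.032],
    [0.107, -0.8, 0, 0.004, -0.083, 0.032]
  ]
}}

```text
time: 14.15
eef_pos: [0.5274, 0.0373, 0.2464]
orientation: [0.129, 0.047, 0.99, -0.007]
wrist_force: [-0.1, -0.2, -2.1]
opening: 0.471
gripper_force: 25.0
```

>>> {"api": "play_rows", "payload": {
  "increments": [
    [-0.012, -0.18, 0.055, 0.004, -0.014, 0.012],
    [-0.024, -0.36, 0.11, 0.008, -0.028, 0.024],
    [-0.035, -0.55, 0.165, 0.012, -0.042, 0.036],
    [-0.046, -0.727, 0.219, 0.017, -0.056, 0.047],
    [-0.046, -0.727, 0.219, 0.017, -0.056, 0.047],
    [-0.046, -0.727, 0.219, 0.017, -0.056, 0.047]
  ]
}}

```text
time: 14.65
eef_pos: [0.5342, -0.0693, 0.2166]
orientation: [0.212, 0.122, 0.969, -0.026]
wrist_force: [-0.2, 0.2, -1.0]
opening: 0.476
gripper_force: 25.0
```

>>> {"api": "play_rows", "payload": {
  "increments": [
    [-0.014, -0.14, 0.09, 0, 0, 0],
    [-0.028, -0.28, 0.18, 0, 0, 0],
    [-0.042, -0.418, 0.263, 0, 0, 0],
    [-0.042, -0.418, 0.263, 0, 0, 0],
    [-0.042, -0.418, 0.263, 0, 0, 0]
  ]
}}

```text
time: 15.07
eef_pos: [0.5412, -0.135, 0.1844]
orientation: [0.213, 0.121, 0.969, -0.026]
wrist_force: [0.8, 0.4, -0.3]
opening: 0.476
gripper_force: 25.0
```

```bash
python3 - <<'E'
from h import *
d=np.load("tall.npz");bt=d['bt'];p,r=tool();print(p,arm.get_state()['q'],arm.get_state()['opening'])
t=c0-.008*X+.04*Y
Qp=down(np.pi+np.arctan2(t[1],t[0]),np.deg2rad(-25))
end=lambda z:np.r_[t,z]-Qp.apply(bt)
print("base now",p+r.apply(bt),r.apply(d['ax']),t)
plan([(end(.03),Qp),(end(.0145),Qp)])
a=arm.grab_frame("scene")[100:300,180:420]; cv2.imwrite("pics/s2.png",cv2.resize(a,None,fx=3,fy=3)[:,:,::-1])
E
```

```text
[ 0.5412 -0.135   0.1844] [-0.3266 -0.4342  1.822   0.0347  1.323  -1.6499] 0.47552020934684097
base now [ 0.532  -0.133   0.1274] [ 0.0068 -0.0034  1.    ] [ 0.5322 -0.1344]
[0.269, -0.009, 0.59, 0.0, -0.001, -0.0] rows>=2.3
[0.044, 0.0, 0.094, 0.0, -0.0, -0.0] rows>=0.4
```

View pics/s2.png

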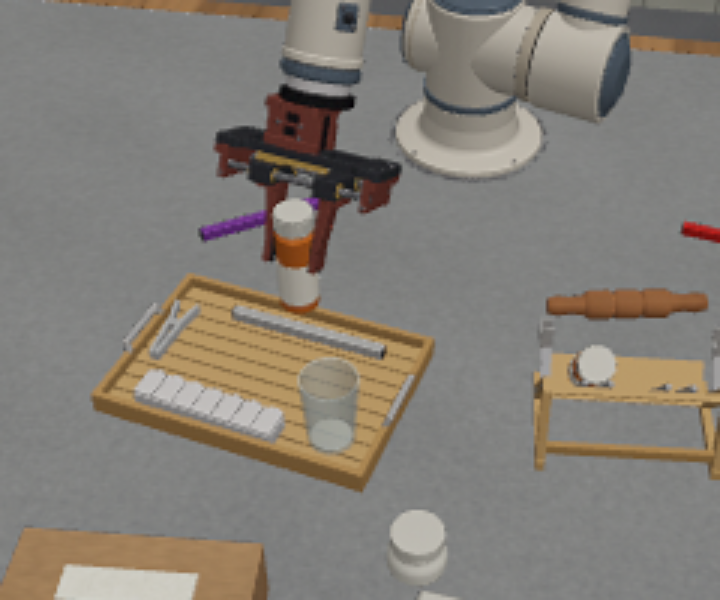

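The tall bottle hangs upright in the fingers, cap at (293,218), above free slats between the bar and the tumbler. I'll lower it.

>>> {"api": "play_rows", "payload": {
  "increments": [
    [0.045, -0.002, 0.1, 0, 0, 0],
    [0.1, -0.004, 0.22, 0, 0, 0],
    [0.16, -0.006, 0.35, 0, -0.001, 0],
    [0.215, -0.008, 0.47, 0, -0.001, 0],
    [0.255, -0.009, 0.56, 0, -0.001, 0],
    [0.269, -0.009, 0.59, 0, -0.001, 0],
    [0.269, -0.009, 0.59, 0, -0.001, 0],
    [0.269, -0.009, 0.59, 0, -0.001, 0]
  ]
}}

```text
time: 15.78
eef_pos: [0.5421, -0.1364, 0.0895]
orientation: [0.216, 0.12, 0.968, -0.027]
wrist_force: [0.1, 0.7, 0.0]
opening: 0.475
gripper_force: 25.0
```

>>> {"api": "play_rows", "payload": {
  "increments": [
    [0.015, 0, 0.03, 0, 0, 0],
    [0.03, 0, 0.06, 0, 0, 0],
    [0.04, 0, 0.085, 0, 0, 0],
    [0.044, 0, 0.094, 0, 0, 0],
    [0.044, 0, 0.094, 0, 0, 0],
    [0.044, 0, 0.094, 0, 0, 0]
  ]
}}

```text
time: 16.28
eef_pos: [0.5413, -0.1372, 0.0723]
orientation: [0.216, 0.121, 0.969, -0.027]
wrist_force: [0.2, 0.2, -1.6]
opening: 0.478
gripper_force: 25.0
```

```bash
python3 - <<'E'
from h import *
d=np.load("tall.npz");p,r=tool();print("base now",p+r.apply(d['bt']),r.apply(d['ax']),arm.get_state()['wrist_force'])
for dz in(.001,.002,.003): plan([(p-[0,0,dz],r)])
E
```

```text
base now [ 0.5323 -0.1354  0.0153] [ 0.0015 -0.0008  1.    ] [ 0.2234  0.2281 -1.57  ]
[0.003, 0.0, 0.006, 0.0, 0.0, 0.0] rows>=0.0
[0.006, 0.0, 0.012, 0.0, 0.0, 0.0] rows>=0.0
[0.008, 0.0, 0.018, 0.0, 0.0, 0.0] rows>=0.1
```

>>> {"api": "play_rows", "payload": {
  "increments": [
    [0.003, 0, 0.006, 0, 0, 0],
    [0.005, 0, 0.01, 0, 0, 0],
    [0.006, 0, 0.014, 0, 0, 0],
    [0.006, 0, 0.014, 0, 0, 0]
  ]
}}

```text
time: 16.62
eef_pos: [0.5414, -0.1372, 0.07]
orientation: [0.216, 0.121, 0.969, -0.027]
wrist_force: [-0.1, 0.5, -1.3]
opening: 0.481
gripper_force: 25.0
```

>>> {"api": "play_rows", "payload": {
  "increments": [
    [0.002, 0, 0.005, 0, 0, 0],
    [0.003, 0, 0.007, 0, 0, 0],
    [0.003, 0, 0.007, 0, 0, 0]
  ]
}}

```text
time: 16.87
eef_pos: [0.5416, -0.1372, 0.0693]
orientation: [0.216, 0.121, 0.969, -0.027]
wrist_force: [-1.7, 0.6, 0.1]
opening: 0.476
gripper_force: 25.0
```

>>> {"api": "play_rows", "payload": {
  "increments": [
    [0.002, 0, 0.004, 0, 0, 0],
    [0.002, 0, 0.004, 0, 0, 0],
    [0.002, 0, 0.004, 0, 0, 0]
  ]
}}

```text
time: 17.12
eef_pos: [0.5418, -0.1373, 0.0694]
orientation: [0.216, 0.121, 0.968, -0.027]
wrist_force: [-4.1, 1.2, 5.4]
opening: 0.472
gripper_force: 25.0
```

>>> {"api": "play_rows", "payload": {
  "increments": [
    [0, 0, 0, 0, 0, 0],
    [0, 0, 0, 0, 0, 0],
    [0, 0, 0, 0, 0, 0],
    [0, 0, 0, 0, 0, 0],
    [0, 0, 0, 0, 0, 0],
    [0, 0, 0, 0, 0, 0]
  ],
  "gripper": 0.23
}}

```text
time: 17.62
eef_pos: [0.5413, -0.1372, 0.068]
orientation: [0.215, 0.121, 0.969, -0.027]
wrist_force: [-0.2, 0.2, -0.2]
opening: 0.62
gripper_force: 0.0
```

```bash
python3 - <<'E'
from h import *
p,r=tool();print(p,arm.get_state()['opening'])
b=p-r.apply([0,0,.10]); 
P,Q=grasp(-1,.058,10);H=P-Q.apply([0,0,.09]);print(P)
plan([(b,r),((.52,-.05,.25),down(3.0,np.deg2rad(-12))),((.54,.08,.26),down(3.12)),(H,Q)])
E
```

```text
[ 0.5413 -0.1372  0.068 ] 0.6203477769648261
[0.5349 0.1831 0.0614]
[0.0, -0.0, -0.667, 0.0, 0.0, 0.0] rows>=2.4
[-0.26, 0.528, -0.551, -0.011, 0.073, -0.032] rows>=2.9
[-0.022, 0.877, -0.063, -0.004, 0.066, -0.038] rows>=3.2
[-0.054, 0.696, 0.734, 0.003, 0.056, -0.031] rows>=3.6
```

>>> {"api": "play_rows", "payload": {
  "increments": [
    [0, 0, -0.08, 0, 0, 0],
    [0, 0, -0.2, 0, 0, 0],
    [0, 0, -0.36, 0, 0, 0],
    [0, 0, -0.52, 0, 0, 0],
    [0, 0, -0.667, 0, 0, 0],
    [0, 0, -0.667, 0, 0, 0]
  ]
}}

```text
time: 18.12
eef_pos: [0.5013, -0.1271, 0.1648]
orientation: [0.22, 0.121, 0.968, -0.028]
wrist_force: [-0.0, -0.8, 0.6]
opening: 0.618
gripper_force: 0.0
```

>>> {"api": "play_rows", "payload": {
  "increments": [
    [-0.1, 0.1, -0.4, -0.003, 0.02, -0.01],
    [-0.26, 0.528, -0.551, -0.011, 0.073, -0.032],
    [-0.26, 0.528, -0.551, -0.011, 0.073, -0.032],
    [-0.26, 0.528, -0.551, -0.011, 0.073, -0.032],
    [-0.26, 0.528, -0.551, -0.011, 0.073, -0.032]
  ]
}}

```text
time: 18.53
eef_pos: [0.5218, -0.0488, 0.2504]
orientation: [0.104, 0.069, 0.992, -0.007]
wrist_force: [-0.6, 0.1, 0.2]
opening: 0.615
gripper_force: 0.0
```

>>> {"api": "play_rows", "payload": {
  "increments": [
    [-0.022, 0.877, -0.063, -0.004, 0.066, -0.038],
    [-0.022, 0.877, -0.063, -0.004, 0.066, -0.038],
    [-0.022, 0.877, -0.063, -0.004, 0.066, -0.038],
    [-0.022, 0.877, -0.063, -0.004, 0.066, -0.038],
    [-0.022, 0.877, -0.063, -0.004, 0.066, -0.038]
  ]
}}

```text
time: 18.95
eef_pos: [0.5397, 0.0813, 0.2577]
orientation: [-0.001, 0.01, 1.0, 0.0]
wrist_force: [0.2, 0.4, 1.3]
opening: 0.615
gripper_force: 0.0
```

>>> {"api": "play_rows", "payload": {
  "increments": [
    [-0.054, 0.696, 0.2, 0.003, 0.056, -0.031],
    [-0.054, 0.696, 0.5, 0.003, 0.056, -0.031],
    [-0.054, 0.696, 0.734, 0.003, 0.056, -0.031],
    [-0.054, 0.696, 0.734, 0.003, 0.056, -0.031],
    [-0.054, 0.696, 0.734, 0.003, 0.056, -0.031],
    [-0.054, 0.696, 0.734, 0.003, 0.056, -0.031],
    [-0.054, 0.696, 0.734, 0.003, 0.056, -0.031]
  ]
}}

```text
time: 19.53
eef_pos: [0.5509, 0.1822, 0.1525]
orientation: [-0.086, -0.036, 0.996, -0.003]
wrist_force: [-0.0, -0.1, 1.7]
opening: 0.615
gripper_force: 0.0
```

```bash
python3 - <<'E'
from h import *
P,Q=grasp(-1,.058,10);p,r=tool();print(p,Q.inv().apply(p-P),(Q.inv()*r).as_rotvec())
plan([(P-Q.apply([0,0,.02]),Q),(P,Q)])
im=arm.grab_frame("wrist"); im2=arm.grab_frame("scene")
b=cv2.resize(im2[150:300,190:440],(640,384))
cv2.imwrite("pics/w5.png",np.vstack([im[90:300],b])[:,:,::-1])
E
```

```text
[0.5509 0.1822 0.1525] [ 0.0002 -0.002  -0.0924] [ 0.0005 -0.0022  0.0009]
[-0.0, 0.014, 0.483, -0.0, 0.001, -0.0] rows>=1.7
[-0.0, -0.0, 0.133, -0.0, -0.0, -0.0] rows>=0.5
```

View pics/w5.png

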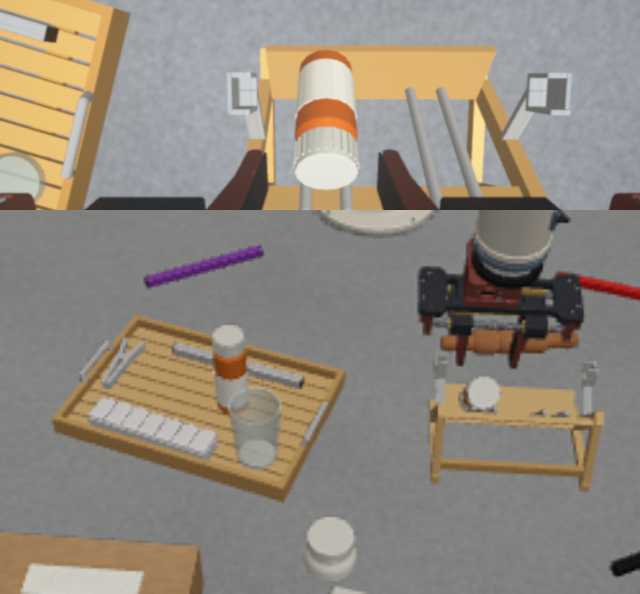

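The short bottle's cap sits between the fingers at about (326,168) in the upper strip. The tall bottle stands upright on the slats between bar and tumbler. Next I descend and grip the short one.

>>> {"api": "play_rows", "payload": {
  "increments": [
    [0, 0.014, 0.1, 0, 0.001, 0],
    [0, 0.014, 0.2, 0, 0.001, 0],
    [0, 0.014, 0.3, 0, 0.001, 0],
    [0, 0.014, 0.4, 0, 0.001, 0],
    [0, 0.014, 0.5, 0, 0.001, 0],
    [0, 0.014, 0.57, 0, 0.001, 0],
    [0, 0.014, 0.61, 0, 0.001, 0],
    [0, 0.014, 0.61, 0, 0.001, 0]
  ]
}}

```text
time: 20.3
eef_pos: [0.5344, 0.1845, 0.0602]
orientation: [-0.089, -0.037, 0.995, -0.004]
wrist_force: [0.5, -0.6, 0.2]
opening: 0.613
gripper_force: 0.0
```

>>> {"api": "play_rows", "payload": {
  "increments": [
    [0, 0, 0, 0, 0, 0],
    [0, 0, 0, 0, 0, 0],
    [0, 0, 0, 0, 0, 0],
    [0, 0, 0, 0, 0, 0],
    [0, 0, 0, 0, 0, 0],
    [0, 0, 0, 0, 0, 0],
    [0, 0, 0, 0, 0, 0]
  ],
  "gripper": -1,
  "squeeze": 25
}}

```text
time: 20.88
eef_pos: [0.535, 0.1837, 0.0618]
orientation: [-0.088, -0.037, 0.995, -0.005]
wrist_force: [-2.1, -5.4, 3.7]
opening: 0.474
gripper_force: 25.0
```

```bash
python3 - <<'E'
from h import *
P,Q=grasp(-1,.058,10);p,r=tool();print(p,Q.inv().apply(p-P),(Q.inv()*r).as_rotvec(),arm.get_state()['opening'])
b=rack(np.array([-.0384,-.042,.0357])); bt=r.inv().apply(b-p); ax=r.inv().apply(R.from_euler('z',RY).apply(A)); print(bt,ax)
np.savez("short.npz",bt=bt,ax=ax)
t=c0-.02*X-.078*Y
Qp=down(np.pi+np.arctan2(t[1],t[0]),np.deg2rad(-30)); print(t,Qp.apply(ax))
end=lambda z:np.r_[t,z]-Qp.apply(bt)
plan([(p+[0,0,.04],r),(p+[0,0,.15],r),((.54,.08,.25),down(3.1,0)),((.52,-.04,.25),down(3.0,np.deg2rad(-20))),((.505,-.155,.24),Qp),(end(.16),Qp)])
print(end(.16))
E
```

```text
[0.535  0.1837 0.0618] [-0.0001  0.0006 -0.0004] [0.0028 0.0026 0.0003] 0.47393921386119064
[ 0.029  -0.0005  0.0317] [-0.4978 -0.0023 -0.8673]
[ 0.495 -0.247] [-0.0033 -0.0009  1.    ]
[0.047, -0.001, -0.262, 0.0, 0.0, 0.0] rows>=1.0
[0.129, -0.002, -0.722, 0.0, 0.0, 0.0] rows>=2.6
[0.063, -0.693, -0.246, -0.004, -0.056, 0.037] rows>=2.7
[0.099, -0.805, 0.001, 0.005, -0.111, 0.031] rows>=2.9
[0.015, -0.773, 0.065, 0.044, -0.055, 0.093] rows>=2.9
[-0.113, -0.574, 0.358, -0.0, -0.0, 0.0] rows>=2.5
[ 0.5035 -0.2507  0.202 ]
```

>>> {"api": "play_rows", "payload": {
  "increments": [
    [0.01, 0, -0.06, 0, 0, 0],
    [0.025, 0, -0.14, 0, 0, 0],
    [0.047, 0, -0.262, 0, 0, 0],
    [0.047, 0, -0.262, 0, 0, 0]
  ]
}}

```text
time: 21.22
eef_pos: [0.5366, 0.186, 0.1056]
orientation: [-0.085, -0.038, 0.996, -0.002]
wrist_force: [-0.1, 0.6, -0.5]
opening: 0.475
gripper_force: 25.0
```

>>> {"api": "play_rows", "payload": {
  "increments": [
    [0.025, 0, -0.14, 0, 0, 0],
    [0.055, 0, -0.3, 0, 0, 0],
    [0.09, -0.001, -0.5, 0, 0, 0],
    [0.129, -0.002, -0.722, 0, 0, 0],
    [0.129, -0.002, -0.722, 0, 0, 0]
  ]
}}

```text
time: 21.63
eef_pos: [0.5366, 0.1857, 0.2185]
orientation: [-0.083, -0.038, 0.996, -0.002]
wrist_force: [0.5, -0.3, 0.4]
opening: 0.471
gripper_force: 25.0
```

>>> {"api": "play_rows", "payload": {
  "increments": [
    [0.016, -0.17, -0.06, -0.001, -0.014, 0.009],
    [0.032, -0.35, -0.12, -0.002, -0.028, 0.018],
    [0.048, -0.52, -0.18, -0.003, -0.042, 0.027],
    [0.063, -0.693, -0.246, -0.004, -0.056, 0.037],
    [0.063, -0.693, -0.246, -0.004, -0.056, 0.037]
  ]
}}

```text
time: 22.05
eef_pos: [0.5402, 0.0777, 0.2518]
orientation: [0.003, 0.023, 1.0, 0.0]
wrist_force: [-0.3, -0.3, -0.2]
opening: 0.478
gripper_force: 25.0
```

>>> {"api": "play_rows", "payload": {
  "increments": [
    [0.025, -0.2, 0, 0.001, -0.028, 0.008],
    [0.05, -0.4, 0, 0.002, -0.056, 0.016],
    [0.075, -0.6, 0, 0.004, -0.084, 0.024],
    [0.099, -0.805, 0, 0.005, -0.111, 0.031],
    [0.099, -0.805, 0, 0.005, -0.111, 0.031]
  ]
}}

```text
time: 22.47
eef_pos: [0.5171, -0.0421, 0.2462]
orientation: [0.173, 0.071, 0.982, -0.012]
wrist_force: [-0.3, -0.9, -1.6]
opening: 0.473
gripper_force: 25.0
```

>>> {"api": "play_rows", "payload": {
  "increments": [
    [0.004, -0.19, 0.016, 0.011, -0.014, 0.023],
    [0.008, -0.38, 0.032, 0.022, -0.028, 0.046],
    [0.012, -0.58, 0.048, 0.033, -0.042, 0.07],
    [0.015, -0.773, 0.065, 0.044, -0.055, 0.093],
    [0.015, -0.773, 0.065, 0.044, -0.055, 0.093],
    [0.015, -0.773, 0.065, 0.044, -0.055, 0.093]
  ]
}}

```text
time: 22.97
eef_pos: [0.5047, -0.1535, 0.2371]
orientation: [0.25, 0.221, 0.941, -0.058]
wrist_force: [-0.5, 0.6, 0.0]
opening: 0.478
gripper_force: 25.0
```

>>> {"api": "play_rows", "payload": {
  "increments": [
    [-0.03, -0.19, 0.05, 0, 0, 0],
    [-0.06, -0.38, 0.15, 0, 0, 0],
    [-0.113, -0.574, 0.3, 0, 0, 0],
    [-0.113, -0.574, 0.358, 0, 0, 0],
    [-0.113, -0.574, 0.358, 0, 0, 0],
    [-0.113, -0.574, 0.358, 0, 0, 0]
  ]
}}

```text
time: 23.47
eef_pos: [0.5041, -0.2482, 0.1989]
orientation: [0.249, 0.221, 0.941, -0.058]
wrist_force: [0.2, -0.1, -0.1]
opening: 0.472
gripper_force: 25.0
```

```bash
python3 - <<'E'
from h import *
d=np.load("short.npz");bt=d['bt'];p,r=tool()
t=c0-.02*X-.078*Y
Qp=down(np.pi+np.arctan2(t[1],t[0]),np.deg2rad(-30))
end=lambda z:np.r_[t,z]-Qp.apply(bt)
print("base now",p+r.apply(bt),r.apply(d['ax']),t,arm.get_state()['opening'])
tl=np.array([.532,-.1355]);print("tall in tool-ish frame",Qp.inv().apply(np.r_[tl,.1]-np.r_[t,.1]))
plan([(end(.08),Qp),(end(.0145),Qp)])
E
```

```text
base now [ 0.4953 -0.2444  0.1569] [ 0.0011 -0.0046  1.    ] [ 0.495 -0.247] 0.47159659550157584
tall in tool-ish frame [ 0.0145  0.1163 -0.0083]
[0.25, -0.017, 0.447, 0.001, -0.002, 0.0] rows>=1.8
[0.219, 0.001, 0.378, -0.0, 0.0, 0.0] rows>=1.6
```

>>> {"api": "play_rows", "payload": {
  "increments": [
    [0.05, -0.017, 0.09, 0.001, -0.002, 0],
    [0.1, -0.017, 0.18, 0.001, -0.002, 0],
    [0.16, -0.017, 0.28, 0.001, -0.002, 0],
    [0.21, -0.017, 0.37, 0.001, -0.002, 0],
    [0.25, -0.017, 0.447, 0.001, -0.002, 0],
    [0.25, -0.017, 0.447, 0.001, -0.002, 0],
    [0.25, -0.017, 0.447, 0.001, -0.002, 0]
  ]
}}

```text
time: 24.05
eef_pos: [0.5036, -0.2509, 0.123]
orientation: [0.253, 0.221, 0.94, -0.061]
wrist_force: [-0.1, -0.2, -0.1]
opening: 0.478
gripper_force: 25.0
```

>>> {"api": "play_rows", "payload": {
  "increments": [
    [0.05, 0, 0.09, 0, 0, 0],
    [0.1, 0, 0.18, 0, 0, 0],
    [0.15, 0, 0.26, 0, 0, 0],
    [0.19, 0, 0.33, 0, 0, 0],
    [0.21, 0, 0.365, 0, 0, 0],
    [0.215, 0, 0.375, 0, 0, 0],
    [0.215, 0, 0.375, 0, 0, 0],
    [0.215, 0, 0.375, 0, 0, 0]
  ]
}}

```text
time: 24.72
eef_pos: [0.504, -0.2527, 0.0592]
orientation: [0.254, 0.222, 0.94, -0.061]
wrist_force: [-0.5, -0.3, -0.8]
opening: 0.475
gripper_force: 25.0
```

```bash
python3 - <<'E'
from h import *
d=np.load("short.npz");p,r=tool();print("base now",p+r.apply(d['bt']),r.apply(d['ax']),arm.get_state()['wrist_force'])
plan([(p-[0,0,.002],r)])
E
```

```text
base now [ 0.4956 -0.2492  0.0171] [-0.0065  0.0036  1.    ] [-0.5291 -0.3465 -0.8283]
[0.007, 0.0, 0.012, 0.0, 0.0, 0.0] rows>=0.0
```

>>> {"api": "play_rows", "payload": {
  "increments": [
    [0.005, 0, 0.008, 0, 0, 0],
    [0.009, 0, 0.016, 0, 0, 0],
    [0.013, 0, 0.022, 0, 0, 0],
    [0.013, 0, 0.022, 0, 0, 0]
  ]
}}

```text
time: 25.05
eef_pos: [0.5036, -0.2526, 0.0544]
orientation: [0.253, 0.222, 0.94, -0.061]
wrist_force: [1.4, -0.9, -0.8]
opening: 0.475
gripper_force: 25.0
```

>>> {"api": "play_rows", "payload": {
  "increments": [
    [0.002, 0, 0.004, 0, 0, 0],
    [0.004, 0, 0.006, 0, 0, 0],
    [0.004, 0, 0.006, 0, 0, 0]
  ]
}}

```text
time: 25.3
eef_pos: [0.5038, -0.2527, 0.0543]
orientation: [0.254, 0.222, 0.939, -0.061]
wrist_force: [-2.3, 1.0, 5.0]
opening: 0.475
gripper_force: 25.0
```

Contact is at 5 N. I'll release and back off.

>>> {"api": "play_rows", "payload": {
  "increments": [
    [0, 0, 0, 0, 0, 0],
    [0, 0, 0, 0, 0, 0],
    [0, 0, 0, 0, 0, 0],
    [0, 0, 0, 0, 0, 0],
    [0, 0, 0, 0, 0, 0],
    [0, 0, 0, 0, 0, 0]
  ],
  "gripper": 0.23
}}

```text
time: 25.8
eef_pos: [0.5032, -0.2523, 0.0527]
orientation: [0.253, 0.222, 0.94, -0.061]
wrist_force: [-0.2, -0.5, 0.7]
opening: 0.616
gripper_force: 0.0
```

>>> {"api": "play_rows", "payload": {
  "increments": [
    [0, 0, -0.08, 0, 0, 0],
    [0, 0, -0.2, 0, 0, 0],
    [0, 0, -0.36, 0, 0, 0],
    [0, 0, -0.52, 0, 0, 0],
    [0, 0, -0.7, 0, 0, 0],
    [0, 0, -0.85, 0, 0, 0],
    [0, 0, -0.85, 0, 0, 0],
    [0, 0, -0.85, 0, 0, 0]
  ]
}}

```text
time: 26.47
eef_pos: [0.4466, -0.2237, 0.1647]
orientation: [0.255, 0.222, 0.939, -0.062]
wrist_force: [0.7, -0.7, -0.9]
opening: 0.618
gripper_force: 0.0
```

```bash
python3 - <<'E'
from h import *
im2=arm.grab_frame("scene")
cv2.imwrite("pics/s5.png",cv2.resize(im2[150:300,190:440],(800,480))[:,:,::-1])
E
```

```text
(no output)
```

View pics/s5.png

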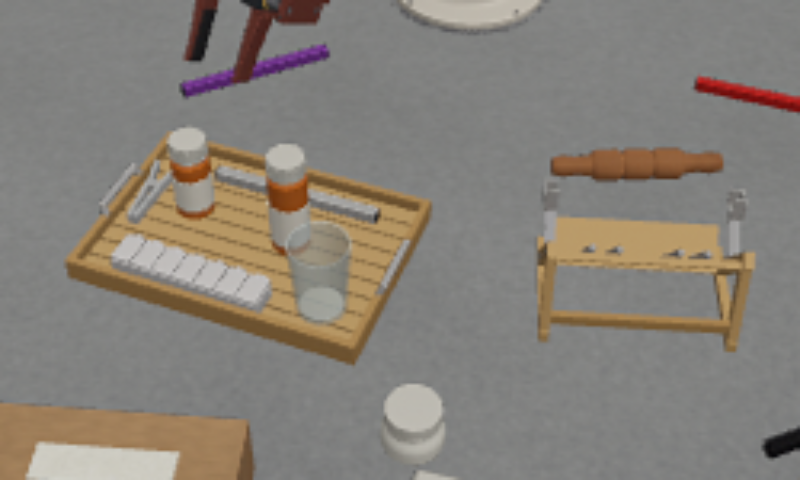

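Both bottles stand upright on the slats, short at (193,175) and tall at (288,200). The bar lies flat in front, the gripper is clear and the rest is in place.

```bash
python3 -c "
from workcell import arm
print(arm.job_done())"
```

```text
the job is handed in; nothing more can be done
None
```

The bar lies flat on the tray slats, both bottles stand upright beside it, the final image shows the other things still in place, and the job was handed in at about 26 s; no verdict came back.

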